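# Shim the rocking camera jig with a levelling wedge

## Robot

A 6-joint arm with a two-finger parallel gripper is mounted at the origin on the work surface. World frame = base frame: x ahead of the robot, y to its left, z up, the work surface at z = 0. Lengths are in m, angles in rad, forces in N, time in s.
With the tool pointing down it reaches from about 0.225 to 0.875 m from the base axis. Payload 3.4 kg.
Tool frame: the origin (TCP) lies between the finger pads; the fingertips stand 8 mm ahead of it and the grasp point (between the pads) lies 11 mm behind it; z points along the fingers, y is the line along which they close (so a half turn about z gives the same grasp; the last joint's range is limited). The gripper opens to 85 mm and grips with 20 to 120 N. Pads are 22 mm wide; open, the fingers measure 114 mm over their backs; the gripper's body (76 mm by 85 mm) begins 54 mm behind the grasp point. The pads swing forward as they close: fully open they stand 13 mm farther back than shut.
Start: joints at [-1.309, 0.276, 1.505, -0, 1.361, -0.121], TCP at [0.215, -0.533, 0.239] pointing down, gripper open.
Joint ranges: [-2.89, 2.89], [-0.75, 2.08], [0.22, 2.7], [-1.18, 4.32], [0.11, 2.71], [-2.7, 2.7]. Speed limits (rad/s): [2.57, 2.57, 3.14, 3.14, 3.14, 3.14].

## Interface

Orientations are given as a unit quaternion [w, x, y, z].
In Python, from rig import manip, optics, finder gives the robot as it stands.
- The arm moves only by the tool servo_tool, never from a script. Its argument "increments" is a list of rows, each a list of 7 numbers: the shift along the tool's x, y, z in cm, then the turn, a rotation vector about the tool's x, y, z in degrees, then the closure, from -1 (fully open) to 1 (shut). In form: [[x, y, z, rx, ry, rz, gripper], ...]. A call has exactly 5 rows; each row shifts and turns the commanded pose from where the row before left it, along the tool's axes as they then stand; what a row does not reach is not made up. A row lasts 1/10 s, in which the tool goes at most 50 mm and 8.59 degrees, less where a joint would pass 70% of its speed; a pose out of reach is approached as far as the arm can. A call is refused whole if a number of a shift passes 5 or a number of a turn 8.59, either way. A call with a gripper value outside its range is refused whole. The fingers move at their own pace and stop on an object; "squeeze" is the grip in N (left out, the last holds). Time passes only in rows, so rows that do not move let the fingers close, or fill a call up. It gives the time, the measured TCP pose, the force, the opening and the grip force at its end, in the units of the state.
- manip.get_state(): the state, without advancing time (a new reading comes with each control period).
- optics.get_image(name): name is "side" or "top"; returns the picture (480x640x3 uint8, red, green, blue); there is no depth.
- optics.get_calibration(name): a dict with "fov_y" (degrees; the focal length in pixels is half the picture's height over the tangent of half this angle, whatever the lens; pixels are square), "cx", "cy" (the principal point, pixels), "world_to_cam" (4x4, takes a point from world to camera coordinates). Camera axes: x right, y down, z forward; pixel columns grow to the right and rows downward; lengths in m; the calibration is good to about 2 mm. A picture is of the moment at which its call begins. get_calibration takes no time and is no camera call.
- manip.sign_off(): hands the job in; it is judged then, once.
Trained networks look in the newest picture that a camera, given by its name, has taken for a name from the list of things; names that differ only in an ending like _2 or _b are one class to them, and where a whole thing is asked for, a point or a joint stands for the part that bears it (a point fixed in the world has none). Each returns a list of dicts, best first, with "p" (0 to 1); they miss things now and then, are a little off and sometimes report something else, mostly with a low value. They report only what shows in the picture. A call takes as long as a camera call. They do not tell look-alikes from the thing itself.
- finder.silhouettes(label, camera): "region" (480x640 bool, what is visible of it) and "box" ([centre column, centre row, width, height] in pixels, round what is visible of it).
- finder.tip_of(label, camera): "at" ([column, row] in pixels: a listed point, or the origin of a listed thing).
The state is a dict: "clock": time; "qpos": joint angles; "qd": joint speeds; "effort": joint torques, N m; "position": TCP position; "ee_rot": TCP orientation; "contact_force": force on the tool from outside, world axes, zero at the start; "moment": the same for the moment, N m; "width": finger opening in m; "gripper_force": force on a finger pad.
Only numpy, scipy, OpenCV 4.12 (cv2) and the standard library are available. Lean on these libraries where they do the work, as an engineer would, in place of code of your own. Each camera call takes 0.05 s, during which the arm holds its last target. There are 200 camera calls.

## Task

The black camera jig rocks, because the rubber foot at the corner beside the orange wedge is worn short: press down on that corner until you feel it rock, and let it come back. Then push the wedge along the bench, thin end first, under that foot until it just bites, so that the jig stands level and where it was; lift nothing and leave the other things alone. Press the corner again to test it, adjust the wedge if it still rocks, and finish while holding: fingertips still pressing firmly down on that corner (about 10 N), off the wedge, with the wedge carrying the foot and the jig level.

Things in the scene. Friction and masses are not known exactly. Their poses are not given: they have to be found in the camera images.
- jig: Black camera inspection jig, 3 to 4 kg, loose on the bench: base plate 240 (own x) x 200 (own y) x 30 mm on four 16 mm rubber feet, flat top 46 mm above the bench. Good feet at own (95, 80), (95, -80), (-95, -80) mm; worn foot at (-95, 80). Level as it stands on the good three. Column and driver box on its +x side. Origin: centre of the plate's outline, at bench level; own z up.
- corner (a point): The place to press: bare flat top of the jig's plate straight above the worn foot, 25 mm from the plate's -x edge, 20 mm from its +y edge. Pressed here it takes 4 to 8 N to tip the jig about its line of feet (-95, -80) to (95, 80) mm, till the worn foot meets the bench 4 to 8 mm lower; let go, it falls back level.
- foot (a point): Bench-level point under the middle of the worn foot, 46 mm below corner. The foot is a rubber dome of 11 mm radius; its lowest point hangs 4 to 8 mm above the bench when the jig is level (differs each time, found only by touch).
- ring_light (a point): Centre of the underside of the ring light (64 mm across) under the jig's camera, 133 mm above the bench. Lens, camera and arm stand above it and behind it (own +x), up to 273 mm high: keep the hand clear of them.
- wedge: Orange plastic levelling wedge, 45 g, loose, 95 long (own x) x 36 wide (own y) mm, beside the jig's +y edge, thin end roughly towards the worn foot. Own +x points to the thin end, 2 mm thick; from there the top rises evenly by 12 mm over 80 mm; the last 15 mm are a block heel 16 mm high. Origin: middle of its underside.
- wedge_heel (a point): Centre of the heel's upright flat end face, 8 mm above the bench, the face to push. Loose, the wedge slides with under 1 N; when it bites under the foot the push rises by several N within a few mm. A push above roughly 5 to 10 N drives it further and lifts the corner out of level. It stays put when let go.
- wedge_tip (a point): Middle of the wedge's thin edge, at bench level.
- screwdriver: Bystander, to be left where it is: screwdriver with a blue handle, lying on the bench on the robot's side of the jig. Origin: on its handle-to-tip line, at the underside.
- tape_roll: Bystander, to be left where it is: roll of amber tape lying flat, 68 mm across, 19 mm high. Origin: centre of its underside.
- gauge_block: Bystander, to be left where it is: steel gauge block 35 x 24 x 30 mm high. Origin: centre of its underside.
- solvent_bottle: Bystander, to be left where it is: white bottle with a blue cap, 54 mm across, 120 mm high. Origin: centre of its underside.
- lens_can: Bystander, to be left where it is: aluminium lens can with a black lid, 48 mm across, 55 mm high. Origin: centre of its underside.
- spanner: Bystander, to be left where it is: steel spanner lying on the bench beyond the jig. Origin: on its handle-to-tip line, at the underside.
- screw_dish: Bystander, to be left where it is: shallow steel dish, 68 mm across, 22 mm high. Origin: centre of its underside.
Mind the look-alikes: they are no part of the job. There is more than one size of the wedge; the one meant has the size given above.

How it is judged:
On the way:
1. the corner over the worn foot has been pressed down by the fingers and the jig has rocked, the wedge not yet under it (angle between jig's own z axis and vertical above 0.02 rad and contact force between the fingers and jig above 1 N and contact force between wedge and jig below 0.1 N), for 0.1 s.
At the end, for the whole second after the job is handed in: The fingers press the jig with more than 6 N and are off the wedge; the wedge lies flat with its sloping top under the worn foot and carries more than 2 N; the jig is level within 0.008 rad (about 1 mm at the foot), at rest, and within 25 mm of where it stood (contact force between the fingers and jig above 6 N and contact force between wedge and jig above 2 N and angle between jig's own z axis and vertical below 0.008 rad and contact force between the fingers and wedge below 0.3 N and angle between wedge's own z axis and vertical below 0.05 rad and y of foot in the frame of wedge between -0.02 and 0.02 m and x of foot in the frame of wedge between -0.0325 and 0.047 m and distance of jig from where it was at the start of the episode below 0.025 m and linear speed of each of jig, wedge below 0.01 m/s); the arm keeps its last pose, push and grip.
It fails at once if the wedge is lifted off the bench (height (world z) of wedge above 0.01 m).
It fails at once if the jig is lifted or tipped over (height (world z) of jig above 0.012 m or angle between jig's own z axis and vertical above 0.15 rad).
It fails at once if the jig is shoved out of its place (30 mm) (distance of jig from where it was at the start of the episode above 0.03 m).
It fails at once if a bystander is knocked or moved by more than 20 mm (distance of any of screwdriver, tape_roll, gauge_block, solvent_bottle, lens_can, spanner, screw_dish from where it was at the start of the episode above 0.02 m).
It also fails if it takes over 72 s, if anything falls off the work surface, if the arm or the gripper's body presses on something with over 40 N, if the wrist force passes 120 N, or if a joint passes its speed limit or range.

## Working session

There is one attempt and no reset: what is moved stays moved. The work goes in short steps, Python scripts to look and compute and a tool call to move; the robot and the scene stay as the last step left them, time stands still between calls to the robot, and variables do not carry over. Pictures are saved under pics/ and viewed, at most 10 in all, crops included, and the job is handed in when it is done.

Besides the shell and the picture viewer there is one more tool, called as name(argument=value, ...), one argument or row to a line, values as JSON. servo_tool: Moves the arm, as the interface text tells. Its arguments: {"type":"object","properties":{"increments":{"type":"array","items":{"type":"array","items":{"type":"number"}}},"squeeze":{"type":"number"}},"required":["increments"]}

```bash
mkdir -p pics; ls; cat > h.py <<'E'
import numpy as np, cv2
from rig import manip, optics, finder
def cal(n):
    c=optics.get_calibration(n); f=240/np.tan(np.radians(c['fov_y'])/2); return f,c['cx'],c['cy'],np.array(c['world_to_cam'])
def proj(n,p):
    f,cx,cy,T=cal(n); q=T[:3,:3]@np.array(p)+T[:3,3]; return np.array([f*q[0]/q[2]+cx,f*q[1]/q[2]+cy])
def atz(n,px,z):
    f,cx,cy,T=cal(n); R=T[:3,:3]; o=-R.T@T[:3,3]; d=R.T@np.array([(px[0]-cx)/f,(px[1]-cy)/f,1]); return o+d*(z-o[2])/d[2]
def tri(a,b):
    A=[];B=[]
    for n,px in(('top',a),('side',b)):
        f,cx,cy,T=cal(n);R=T[:3,:3];o=-R.T@T[:3,3];d=R.T@np.array([(px[0]-cx)/f,(px[1]-cy)/f,1]);d/=np.linalg.norm(d)
        P=np.eye(3)-np.outer(d,d);A.append(P);B.append(P@o)
    return np.linalg.lstsq(np.vstack(A),np.hstack(B),rcond=None)[0]
E
python3 - <<'E'
from h import *
for n in('top','side'):
    im=optics.get_image(n); cv2.imwrite(f'pics/{n}0.png',im[:,:,::-1])
    T=cal(n)[3]; print(n,(-T[:3,:3].T@T[:3,3]).round(3),cal(n)[0])
    for l in('corner','foot','wedge_heel','wedge_tip','wedge','jig','ring_light'):
        print(l,[(np.round(r['at'],1).tolist(),round(r['p'],2)) for r in finder.tip_of(l,n)][:3])
print(manip.get_state())
E
```

```text
pics
top [0.415 0.076 1.104] 440.2603751707611
corner [([337.0, 276.2], 0.71)]
foot [([333.6, 274.6], 0.93)]
wedge_heel [([175.0, 298.1], 0.94), ([275.6, 274.3], 0.93), ([269.5, 346.0], 0.61)]
wedge_tip [([240.9, 302.5], 0.95), ([312.8, 280.7], 0.86), ([134.5, 332.3], 0.77)]
wedge [([295.4, 279.2], 0.94), ([252.6, 324.7], 0.93), ([157.1, 313.4], 0.84)]
jig [([367.8, 244.1], 0.63)]
ring_light [([392.1, 236.6], 0.84)]
side [0.29  0.754 0.843] 464.22913247431114
corner [([377.6, 253.8], 0.94)]
foot [([374.5, 265.7], 0.74)]
wedge_heel [([328.8, 418.6], 0.81), ([352.2, 305.1], 0.64), ([418.7, 339.4], 0.56)]
wedge_tip [([365.0, 359.6], 0.64), ([372.7, 283.0], 0.63)]
wedge [([336.4, 455.8], 0.8), ([359.6, 293.0], 0.7), ([392.3, 350.1], 0.69)]
jig [([357.8, 228.5], 0.66)]
ring_light [([369.1, 185.8], 0.56)]
{'clock': 0.8, 'qpos': array([-1.30900727e+00,  2.75827988e-01,  1.50486586e+00,  4.81105090e-06,
        1.36069873e+00, -1.21013738e-01]), 'qd': array([-0.00011521,  0.00027254,  0.00012666, -0.00035855, -0.00021317,
        0.00058101]), 'effort': array([ 1.90346167e-03, -4.16591871e+01, -2.46087098e+01,  1.49058502e-05,
       -1.38209466e-04, -1.71932783e-06]), 'position': array([ 0.21477538, -0.53342793,  0.23938275]), 'ee_rot': array([9.96267888e-05, 9.81738695e-01, 1.90234393e-01, 9.38261987e-06]), 'contact_force': array([-0.1161013 ,  0.34683585,  0.12091324]), 'moment': array([-0.00266033, -0.02664431, -0.01634756]), 'gripper_force': 0.0, 'width': 0.08522526604781877}
```

View pics/top0.png

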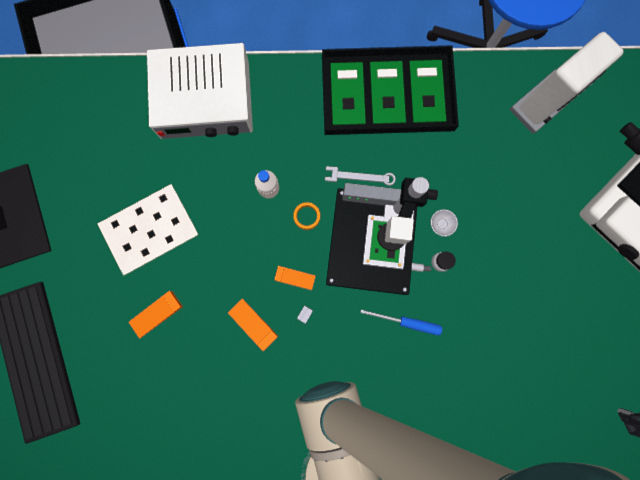

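View pics/side0.png

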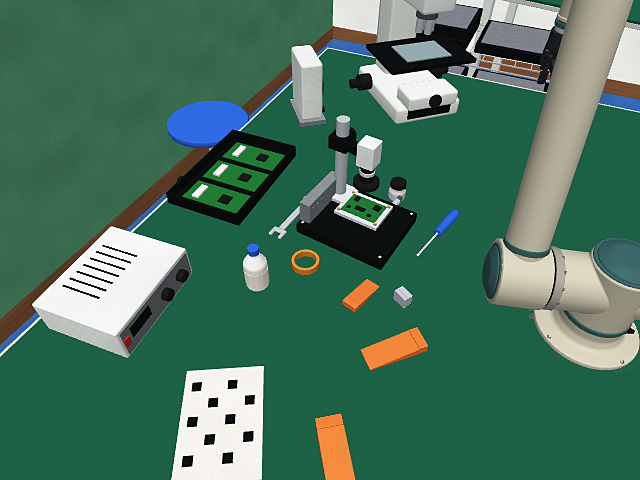

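```bash
python3 - <<'E'
from h import *
for k,a,b in (('corner',(337,276.2),(377.6,253.8)),('foot',(333.6,274.6),(374.5,265.7)),('heel',(275.6,274.3),(352.2,305.1)),('tip',(312.8,280.7),(372.7,283)),('heel_b',(269.5,346),(418.7,339.4)),('tip_b',(240.9,302.5),(365,359.6)),('ring',(392.1,236.6),(369.1,185.8))):
    z={'c':.046,'f':0,'h':.008,'t':0,'r':.133}[k[0]]
    print(k,tri(a,b).round(4),atz('top',a,z).round(4),atz('side',b,z).round(4))
for n,zs in(('top',.0),('side',.0)):
    for l in('screwdriver','tape_roll','gauge_block','solvent_bottle','lens_can','spanner','screw_dish'):
        print(n,l,[(atz(n,r['at'],0)[:2].round(3).tolist(),round(r['p'],2)) for r in finder.tip_of(l,n)][:2])
# orange contours, top
im=cv2.imread('pics/top0.png');hsv=cv2.cvtColor(im,cv2.COLOR_BGR2HSV)
m=cv2.inRange(hsv,(4,140,90),(22,255,255))
for c in cv2.findContours(m,0,2)[0]:
    if cv2.contourArea(c)>100: print(cv2.contourArea(c),[atz('top',p,.006)[:2].round(4).tolist() for p in cv2.boxPoints(cv2.minAreaRect(c))])
E
```

```text
corner [0.4699 0.023  0.0353] [0.4682 0.0233 0.046 ] [0.4686 0.0328 0.046 ]
foot [ 0.4739  0.0292 -0.0023] [0.4746 0.0294 0.    ] [0.4726 0.0311 0.    ]
heel [0.4756 0.173  0.0163] [0.477  0.1739 0.008 ] [0.4765 0.167  0.008 ]
tip [ 0.4595  0.0816 -0.002 ] [0.4602 0.0817 0.    ] [0.4583 0.083  0.    ]
heel_b [0.3107 0.1902 0.01  ] [0.303  0.1891 0.008 ] [0.3181 0.1905 0.008 ]
tip_b [ 0.408   0.2643 -0.0209] [0.4087 0.261  0.    ] [0.4045 0.276  0.    ]
ring [ 0.5483 -0.0987  0.1256] [ 0.5501 -0.0969  0.133 ] [ 0.5427 -0.0902  0.133 ]
top screwdriver [([0.356, -0.137], 0.74), ([0.726, -0.051], 0.3)]
top tape_roll [([0.627, 0.092], 0.74)]
top gauge_block [([0.375, 0.106], 0.64)]
top solvent_bottle [([0.708, 0.196], 0.6)]
top lens_can [([0.506, -0.236], 0.68), ([0.378, 0.1], 0.39)]
top spanner [([0.729, -0.051], 0.64)]
top screw_dish [([0.592, -0.246], 0.95)]
side screwdriver [([0.359, -0.128], 0.57)]
side tape_roll [([0.634, 0.086], 0.87), ([0.474, 0.033], 0.7)]
side gauge_block [([0.383, 0.109], 0.51), ([0.641, 0.088], 0.23)]
side solvent_bottle [([0.699, 0.196], 0.79), ([0.383, 0.106], 0.68)]
side lens_can [([0.512, -0.242], 0.77)]
side spanner [([0.734, -0.038], 0.49)]
side screw_dish [([0.479, -0.018], 0.53)]
1051.5 [[0.3844, 0.2953], [0.4197, 0.2572], [0.3264, 0.1689], [0.2919, 0.2069]]
1051.5 [[0.3648, 0.5397], [0.4441, 0.4361], [0.4029, 0.4035], [0.3244, 0.5069]]
533.0 [[0.4632, 0.1783], [0.4993, 0.1688], [0.4738, 0.0758], [0.4379, 0.0856]]
539.5 [[0.6602, 0.1268], [0.6593, 0.0632], [0.5897, 0.0643], [0.5906, 0.1274]]
```

The top view shows the small wedge at about (295, 279). The two longer look-alikes are at (253, 325) and (155, 314), and the jig is at about (372, 242) with its bare corner near (333, 281). The side view agrees. The wedge points about 3 cm to the near side of the foot, so I'll have to turn and shift it before pushing. Next I'll refine the corner position from the plate edges.

```bash
python3 - <<'E'
from h import *
im=cv2.imread('pics/top0.png');g=im.max(2)
m=(g<60).astype(np.uint8); m[:, :320]=0; m[:,430:]=0; m[:185]=0; m[310:]=0
n,lab,st,_=cv2.connectedComponentsWithStats(m); k=1+st[1:,4].argmax(); r=lab==k; print(st[k])
L=np.array([(np.where(r[y])[0].min()-.5,y) for y in range(210,280,3)]);B=np.array([(x,np.where(r[:,x])[0].max()+.5) for x in range(336,400,3)])
def line(P):
    W=np.array([atz('top',p,.046)[:2] for p in P]); v=cv2.fitLine(W.astype(np.float32),cv2.DIST_HUBER,0,.001,.001).ravel(); return v[2:],v[:2]
(a,u),(b,v)=line(L),line(B)
print(u,v)
s=np.linalg.solve(np.c_[u,-v],b-a); c=a+s[0]*u
u=u*np.sign(u[0]); v=v*np.sign(v[1]); print('yaw x,y',np.degrees(np.arctan2(u[1],u[0])),np.degrees(np.arctan2(v[1],v[0]))-90)
print('plate corner',c,'foot',c+.025*u-.020*v, 'jig', c+.12*u-.1*v)
f=c+.025*u-.02*v
print(proj('top',[*f,.046]),proj('side',[*f,.046]))
E
```

```text
[ 326  185  104  110 5103]
[ 0.99046904 -0.1377356 ] [0.13303629 0.99111116]
yaw x,y -7.916836 -7.645088
plate corner [0.44795638 0.05185024] foot [0.4700574  0.02858463] jig [ 0.553509   -0.06378915]
[334.78188131 275.46735154] [377.62351579 252.38430172]
```

servo_tool(
  increments=[
    [-2,-5,0,0,0,-8,1],
    [-2,-5,0,0,0,-8,1],
    [-2,-5,0,0,0,-8,1],
    [0,-5,0,0,0,-8,1],
    [0,-5,0,0,0,-8,1],
  ],
)

```text
clock: 2.0
position: [0.0263, -0.379, 0.2394]
ee_rot: [-0.0, 0.861, 0.508, -0.0]
contact_force: [-0.7, -0.8, -0.6]
width: 0.0123
gripper_force: 0.0
```

servo_tool(
  increments=[
    [4.5,2.2,0,0,0,0,1],
    [4.5,2.2,0,0,0,0,1],
    [4.5,2.2,0,0,0,0,1],
    [4.5,2.2,0,0,0,0,1],
    [4.5,2.2,0,0,0,0,1],
  ],
)

```text
clock: 2.5
position: [0.2339, -0.2378, 0.2399]
ee_rot: [0.001, 0.863, 0.505, 0.0]
contact_force: [1.2, -1.5, -0.2]
width: 0.0002
gripper_force: 0.0
```

servo_tool(
  increments=[
    [0,0,0,0,0,-7,1],
    [0,0,0,0,0,-7,1],
    [0,0,0,0,0,-7,1],
    [4,1,0,0,0,0,1],
    [4,1,0,0,0,0,1],
  ],
)

```text
clock: 3.0
position: [0.2645, -0.1624, 0.2396]
ee_rot: [0.0, 0.757, 0.653, 0.0]
contact_force: [1.2, -0.6, 0.1]
width: 0.0003
gripper_force: 0.0
```

```bash
cat > rel.py <<'E'
import sys
from h import *
from scipy.spatial.transform import Rotation as R
def rel(t):
    s=manip.get_state(); q=s['ee_rot']; M=R.from_quat([q[1],q[2],q[3],q[0]]).as_matrix()
    print('pos',s['position'].round(4),'yaw x',np.degrees(np.arctan2(M[1,0],M[0,0])).round(2),'tilt',np.degrees(np.arccos(-M[2,2])).round(2),'q',s['qpos'].round(2),'F',s['contact_force'].round(2),'t',s['clock'])
    print('tool-frame cm',(100*M.T@(np.array(t)-s['position'])).round(2))
rel([float(a) for a in sys.argv[1:4]])
E
python3 rel.py 0.470 0.028 0.075
```

```text
pos [ 0.2645 -0.1624  0.2396] yaw x 81.52 tilt 0.04 q [-0.78 -0.14  1.97  0.    1.32 -0.63] F [ 1.18 -0.61  0.09] t 3.0
tool-frame cm [21.87 17.51 16.47]
```

servo_tool(
  increments=[
    [4.4,1.5,0,0,0,0,1],
    [4.4,3,1,0,0,0,1],
    [4.4,4,3,0,0,0,1],
    [4.4,4.5,5,0,0,0,1],
    [3.8,4.3,5,0,0,0,1],
  ],
)

```text
clock: 3.5
position: [0.4181, -0.0112, 0.1435]
ee_rot: [0.001, 0.756, 0.655, 0.001]
contact_force: [-0.2, -0.3, 0.6]
width: 0.0002
gripper_force: 0.0
```

servo_tool(
  increments=[
    [0,0,1.5,0,0,0,1],
    [0,0,0,0,0,0,1],
    [0,0,0,0,0,0,1],
    [0,0,0,0,0,0,1],
    [0,0,0,0,0,0,1],
  ],
)

```text
clock: 4.0
position: [0.4166, -0.0136, 0.13]
ee_rot: [0.001, 0.757, 0.654, 0.001]
contact_force: [-0.2, -0.5, 0.8]
width: 0.0004
gripper_force: 0.0
```

```bash
python3 rel.py 0.470 0.028 0.054; python3 - <<'E'
from h import *
a=optics.get_image('side');cv2.imwrite('pics/s1.png',cv2.resize(a[130:370,240:560,::-1],(800,600)))
E
```

```text
pos [ 0.4166 -0.0136  0.13  ] yaw x 81.67 tilt 0.16 q [-0.2   0.14  1.99 -0.    1.01 -0.05] F [-0.25 -0.52  0.75] t 4.0
tool-frame cm [4.89 4.66 7.61]
```

View pics/s1.png

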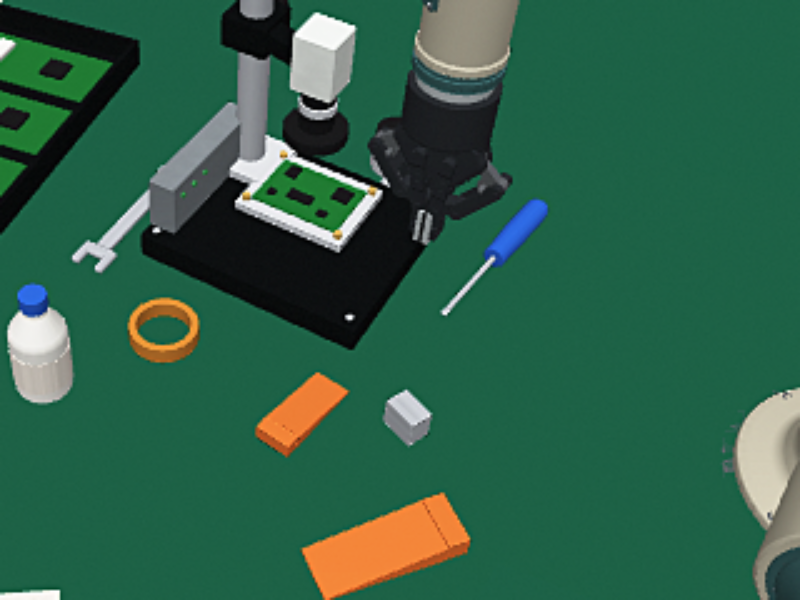

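The crop shows the closed hand over the jig's near edge, well clear of the camera and the arm. The wedge lies just left of the corner, near the screw at (350, 317). The hand still needs about 5 cm in x and in y.

servo_tool(
  increments=[
    [2,2,0,0,0,0,1],
    [2.9,2.65,0,0,0,0,1],
    [0,0,3,0,0,0,1],
    [0,0,3,0,0,0,1],
    [0,0,0,0,0,0,1],
  ],
)

```text
clock: 4.55
position: [0.4665, 0.0289, 0.0665]
ee_rot: [-0.002, 0.756, 0.654, -0.002]
contact_force: [-0.7, -0.3, -0.3]
width: -0.0001
gripper_force: 0.0
```

servo_tool(
  increments=[
    [0,0,0.6,0,0,0,1],
    [0,0,0.3,0,0,0,1],
    [0,0,0.3,0,0,0,1],
    [0,0,0.2,0,0,0,1],
    [0,0,0,0,0,0,1],
  ],
)

```text
clock: 5.05
position: [0.4694, 0.0288, 0.055]
ee_rot: [0.0, 0.756, 0.654, 0.0]
contact_force: [0.4, 0.8, 0.3]
width: -0.0001
gripper_force: 0.0
```

```bash
python3 rel.py 0.470 0.028 0.054
```

```text
pos [0.4694 0.0288 0.055 ] yaw x 81.73 tilt 0.03 q [-0.09  0.31  1.99 -0.    0.84  0.06] F [0.42 0.78 0.25] t 5.05
tool-frame cm [-0.07  0.07  0.1 ]
```

servo_tool(
  increments=[
    [0,0,0.1,0,0,0,1],
    [0,0,0.1,0,0,0,1],
    [0,0,0.1,0,0,0,1],
    [0,0,0,0,0,0,1],
    [0,0,0,0,0,0,1],
  ],
)

```text
clock: 5.55
position: [0.4694, 0.0291, 0.0522]
ee_rot: [-0.0, 0.756, 0.654, 0.0]
contact_force: [-0.7, -0.1, 5.9]
width: 0.0003
gripper_force: 2.7
```

servo_tool(
  increments=[
    [0,0,0.1,0,0,0,1],
    [0,0,0.1,0,0,0,1],
    [0,0,0,0,0,0,1],
    [0,0,0,0,0,0,1],
    [0,0,0,0,0,0,1],
  ],
)

```text
clock: 6.05
position: [0.469, 0.0296, 0.0501]
ee_rot: [-0.001, 0.756, 0.654, 0.0]
contact_force: [-1.1, 3.4, 5.7]
width: -0.0001
gripper_force: 3.0
```

servo_tool(
  increments=[
    [0,0,0.1,0,0,0,1],
    [0,0,0.1,0,0,0,1],
    [0,0,0,0,0,0,1],
    [0,0,0,0,0,0,1],
    [0,0,0,0,0,0,1],
  ],
)

```text
clock: 6.55
position: [0.4689, 0.0299, 0.049]
ee_rot: [-0.001, 0.756, 0.654, 0.0]
contact_force: [-3.3, 4.2, 14.3]
width: 0.0001
gripper_force: 7.3
```

servo_tool(
  increments=[
    [0,0,-0.2,0,0,0,1],
    [0,0,-0.2,0,0,0,1],
    [0,0,-0.2,0,0,0,1],
    [0,0,-0.6,0,0,0,1],
    [0,0,-2,0,0,0,1],
  ],
)

```text
clock: 7.05
position: [0.4676, 0.029, 0.0787]
ee_rot: [-0.002, 0.756, 0.654, -0.002]
contact_force: [-0.9, -0.7, 0.1]
width: 0.0001
gripper_force: 0.0
```

servo_tool(
  increments=[
    [0,0,-4,0,0,0,0.5],
    [3,0,0,0,0,0,0],
    [4,0,0,0,0,0,-1],
    [4,0,0,0,0,0,-1],
    [3,0,0,0,0,0,-1],
  ],
)

```text
clock: 7.55
position: [0.4896, 0.1693, 0.12]
ee_rot: [0.0, 0.756, 0.654, 0.0]
contact_force: [0.4, -1.2, -0.2]
width: 0.0725
gripper_force: 0.0
```

```bash
python3 - <<'E'
from h import *
im=optics.get_image('side');cv2.imwrite('pics/s2.png',im[:,:,::-1]);hsv=cv2.cvtColor(im,cv2.COLOR_RGB2HSV)
im=optics.get_image('top');cv2.imwrite('pics/t2.png',im[:,:,::-1])
for n in('top','side'):
  for l in('corner','wedge_heel','wedge_tip'):
    z={'corner':.046,'wedge_heel':.008,'wedge_tip':0}[l]
    print(n,l,[(atz(n,r['at'],z)[:2].round(4).tolist(),round(r['p'],2)) for r in finder.tip_of(l,n)][:3])
E
# side-view model fit of wedge: project hull vs. original side/top masks
python3 - <<'E'
from h import *
from scipy.optimize import minimize
M={}
for n in('top','side'):
    hsv=cv2.cvtColor(cv2.imread(f'pics/{n}0.png'),cv2.COLOR_BGR2HSV);m=cv2.inRange(hsv,(4,140,60),(22,255,255))
    u,v=proj(n,[.468,.126,.005]).astype(int); k,lab,st,_=cv2.connectedComponentsWithStats(m); M[n]=(lab==lab[v,u]); print(n,M[n].sum())
V=np.array([[47.5,s*18,z] for s in(-1,1) for z in(0,2)]+[[x,s*18,z] for s in(-1,1) for x,z in((-47.5,0),(-47.5,16),(-32.5,16))])/1000
def cost(p):
    c,s=np.cos(p[2]),np.sin(p[2]);W=np.c_[V[:,0]*c-V[:,1]*s+p[0],V[:,0]*s+V[:,1]*c+p[1],V[:,2]];e=0
    for n in M:
        P=np.array([proj(n,w) for w in W]);h=cv2.convexHull((P*4*16).astype(np.int32)+24)
        a=np.zeros((480*4,640*4),np.uint8);cv2.fillConvexPoly(a,h,255,shift=4);a=cv2.resize(a,(640,480),interpolation=cv2.INTER_AREA)/255
        e+=abs(a-M[n]).sum()
    return e
r=minimize(cost,[.468,.127,np.radians(-104)],method='Nelder-Mead',options=dict(initial_simplex=[[.468,.127,-1.81],[.474,.127,-1.81],[.468,.133,-1.81],[.468,.127,-1.7]],xatol=1e-4,fatol=.1))
p=r.x;d=np.array([np.cos(p[2]),np.sin(p[2])]);print(p[:2],np.degrees(p[2]),r.fun,'grip',p[:2]-.040*d,'heel',p[:2]-.0475*d)
E
python3 rel.py 0.477 0.168 0.012
```

```text
top corner [([0.47, 0.0285], 0.67)]
top wedge_heel [([0.4677, 0.1801], 0.88), ([0.3083, 0.1955], 0.59)]
top wedge_tip [([0.4042, 0.2726], 0.86), ([0.4602, 0.0827], 0.8), ([0.3456, 0.5244], 0.71)]
side corner [([0.4711, 0.0319], 0.57)]
side wedge_heel [([0.4746, 0.1688], 0.63), ([0.4178, 0.4181], 0.61), ([0.3178, 0.1901], 0.58)]
side wedge_tip [([0.4086, 0.2757], 0.83), ([0.4544, 0.0809], 0.66), ([0.5926, -0.2577], 0.39)]
top 584
side 592
[0.46980275 0.12743866] -105.6701973956573 99.08235294117647 grip [0.48060673 0.16595195] heel [0.48263248 0.17317319]
pos [0.4891 0.1663 0.1196] yaw x 81.66 tilt 0.04 q [ 0.19  0.29  1.81 -0.    1.04  0.34] F [ 0.74 -0.35 -0.11] t 7.95
tool-frame cm [-0.   -1.22 10.76]
```

servo_tool(
  increments=[
    [-0.45,-0.87,2,0,0,0,-1],
    [0,0,3,0,0,7.4,-1],
    [0,0,3,0,0,0,-1],
    [0,0,0,0,0,0,-1],
    [0,0,0,0,0,0,-1],
  ],
)

```text
clock: 8.45
position: [0.4801, 0.1635, 0.0398]
ee_rot: [-0.0, 0.797, 0.604, -0.0]
contact_force: [-0.5, 0.3, 1.1]
width: 0.0856
gripper_force: 0.0
```

```bash
python3 rel.py 0.4798 0.1631 0.012
```

```text
pos [0.4801 0.1635 0.0398] yaw x 74.29 tilt 0.05 q [ 0.19  0.37  1.93 -0.    0.84  0.47] F [-0.52  0.33  1.14] t 8.45
tool-frame cm [-0.05 -0.02  2.78]
```

Going down with the fingers open, then closing gently.

servo_tool(
  increments=[
    [0,0,1.5,0,0,0,-1],
    [0,0,1.25,0,0,0,-1],
    [0,0,0,0,0,0,-0.4],
    [0,0,0,0,0,0,0],
    [0,0,0,0,0,0,0.3],
  ],
  squeeze=20,
)

```text
clock: 8.95
position: [0.4813, 0.1643, 0.0136]
ee_rot: [0.001, 0.797, 0.604, 0.001]
contact_force: [-0.8, 0.2, -0.1]
width: 0.0439
gripper_force: 0.0
```

servo_tool(
  increments=[
    [0,0,0,0,0,0,0.3],
    [0,0,0,0,0,0,0.3],
    [0,0,0,0,0,0,0.3],
    [0,0,0,0,0,0,0.3],
    [0,0,0,0,0,0,0.3],
  ],
)

```text
clock: 9.45
position: [0.4811, 0.1643, 0.0135]
ee_rot: [0.001, 0.797, 0.604, 0.001]
contact_force: [-0.5, -0.5, 6.9]
width: 0.0352
gripper_force: 21.1
```

```bash
python3 rel.py 0.4798 0.1631 0.012; python3 - <<'E'
from h import *
a=optics.get_image('side');cv2.imwrite('pics/s3.png',cv2.resize(a[200:350,290:490,::-1],(800,600)))
E
```

```text
pos [0.4811 0.1643 0.0135] yaw x 74.35 tilt 0.15 q [ 0.19  0.41  1.96 -0.    0.77  0.47] F [-0.5  -0.54  6.95] t 9.45
tool-frame cm [-0.16 -0.1   0.15]
```

View pics/s3.png

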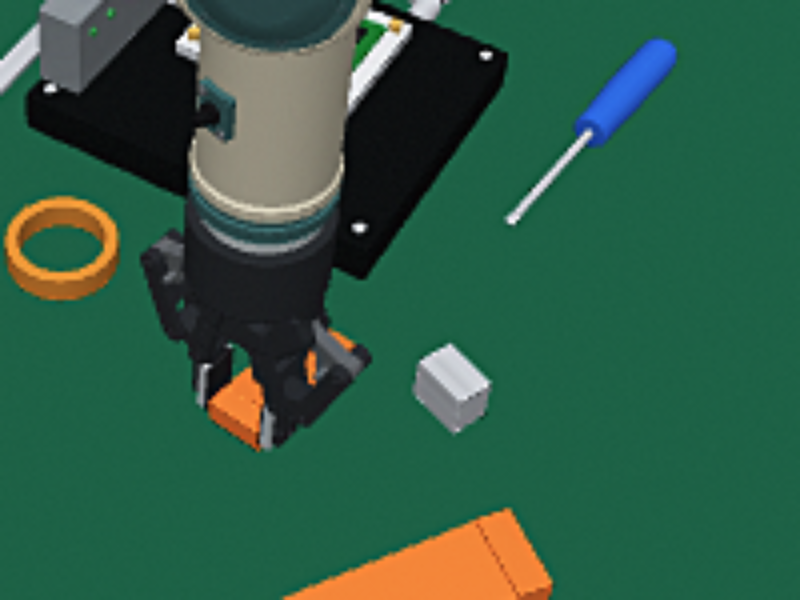

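The crop shows the pads holding the wedge's heel flat on the bench. The tip points to the near side of the screw at (360, 228). I'll turn the wedge into line with the foot and slide it to just short of it.

servo_tool(
  increments=[
    [0,0,-0.05,0,0,-4,0.3],
    [0,0,0,0,0,-3.6,0.3],
    [-1,0.3,0,0,0,0,0.3],
    [-1,0.5,0,0,0,0,0.3],
    [0,0,0,0,0,0,0.3],
  ],
)

```text
clock: 10.0
position: [0.4865, 0.1418, 0.0135]
ee_rot: [0.001, 0.756, 0.655, 0.001]
contact_force: [-0.1, -1.6, 5.5]
width: 0.0355
gripper_force: 21.0
```

servo_tool(
  increments=[
    [-0.6,0,0,0,0,0,0.3],
    [-0.6,0,0,0,0,0,0.3],
    [-0.6,0,0,0,0,0,0.3],
    [0,0,0,0,0,0,0.3],
    [0,0,0,0,0,0,0.3],
  ],
)

```text
clock: 10.5
position: [0.4838, 0.1245, 0.0135]
ee_rot: [0.001, 0.755, 0.655, 0.001]
contact_force: [0.1, -0.7, 6.5]
width: 0.0353
gripper_force: 21.1
```

```bash
python3 rel.py 0.4795 0.0959 0.0135; python3 - <<'E'
from h import *
a=optics.get_image('side');cv2.imwrite('pics/s4.png',cv2.resize(a[200:350,290:490,::-1],(800,600)))
E
```

```text
pos [0.4838 0.1245 0.0135] yaw x 81.86 tilt 0.14 q [ 0.11  0.4   1.98 -0.    0.76  0.26] F [ 0.11 -0.69  6.54] t 10.5
tool-frame cm [-2.89 -0.03  0.  ]
```

View pics/s4.png

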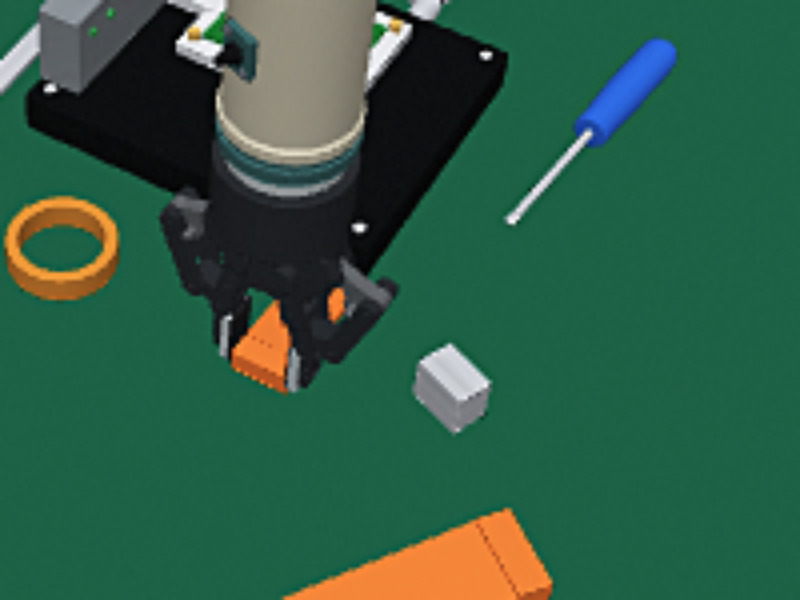

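The crop shows the wedge, still held, lined up with its tip at the plate's edge. Advancing in small steps and watching the push force.

servo_tool(
  increments=[
    [-0.5,0,0,0,0,0,0.3],
    [-0.5,0,0,0,0,0,0.3],
    [-0.5,0,0,0,0,0,0.3],
    [-0.4,0,0,0,0,0,0.3],
    [0,0,0,0,0,0,0.3],
  ],
)

```text
clock: 11.05
position: [0.4811, 0.1059, 0.0135]
ee_rot: [0.001, 0.756, 0.655, 0.001]
contact_force: [1.0, 0.7, 6.3]
width: 0.0351
gripper_force: 21.1
```

servo_tool(
  increments=[
    [-0.15,0,0,0,0,0,0.3],
    [-0.15,0,0,0,0,0,0.3],
    [0,0,0,0,0,0,0.3],
    [0,0,0,0,0,0,0.3],
    [0,0,0,0,0,0,0.3],
  ],
)

```text
clock: 11.55
position: [0.4808, 0.1034, 0.0135]
ee_rot: [0.001, 0.756, 0.655, 0.001]
contact_force: [0.7, 2.1, 6.0]
width: 0.0355
gripper_force: 21.0
```

servo_tool(
  increments=[
    [-0.1,0,0,0,0,0,0.3],
    [-0.1,0,0,0,0,0,0.3],
    [0,0,0,0,0,0,0.3],
    [0,0,0,0,0,0,0.3],
    [0,0,0,0,0,0,0.3],
  ],
)

```text
clock: 12.05
position: [0.4806, 0.1016, 0.0135]
ee_rot: [0.001, 0.756, 0.655, 0.001]
contact_force: [1.1, 2.6, 6.5]
width: 0.0353
gripper_force: 21.0
```

servo_tool(
  increments=[
    [-0.1,0,0,0,0,0,0.3],
    [-0.1,0,0,0,0,0,0.3],
    [0,0,0,0,0,0,0.3],
    [0,0,0,0,0,0,0.3],
    [0,0,0,0,0,0,0.3],
  ],
)

```text
clock: 12.55
position: [0.4804, 0.1001, 0.0135]
ee_rot: [0.0, 0.756, 0.655, 0.002]
contact_force: [1.1, 4.1, 5.4]
width: 0.0358
gripper_force: 21.0
```

servo_tool(
  increments=[
    [-0.1,0,0,0,0,0,0.3],
    [-0.1,0,0,0,0,0,0.3],
    [0,0,0,0,0,0,0.3],
    [0,0,0,0,0,0,0.3],
    [0,0,0,0,0,0,0.3],
  ],
)

```text
clock: 13.05
position: [0.4802, 0.0985, 0.0135]
ee_rot: [0.0, 0.756, 0.655, 0.002]
contact_force: [0.7, 5.2, 5.6]
width: 0.035
gripper_force: 21.0
```

servo_tool(
  increments=[
    [0,0,0,0,0,0,0],
    [0,0,0,0,0,0,-0.3],
    [0,0,0,0,0,0,-0.5],
    [0,0,0,0,0,0,-0.5],
    [0,0,0,0,0,0,-0.5],
  ],
)

```text
clock: 13.55
position: [0.4786, 0.0975, 0.0125]
ee_rot: [-0.0, 0.755, 0.656, -0.0]
contact_force: [0.1, 0.3, -0.3]
width: 0.0638
gripper_force: 0.0
```

servo_tool(
  increments=[
    [0,0,-2,0,0,0,-0.5],
    [0,0,-3,0,0,0,-0.5],
    [0,0,-2,0,0,0,0],
    [0,0,0,0,0,0,1],
    [0,0,0,0,0,0,1],
  ],
)

```text
clock: 14.05
position: [0.4786, 0.0977, 0.0826]
ee_rot: [0.0, 0.755, 0.656, 0.0]
contact_force: [-0.4, 0.0, 0.5]
width: 0.0208
gripper_force: 0.0
```

```bash
python3 rel.py 0.470 0.028 0.065; python3 - <<'E'
from h import *
a=optics.get_image('side');cv2.imwrite('pics/s5.png',cv2.resize(a[200:350,290:490,::-1],(800,600)))
E
```

```text
pos [0.4786 0.0977 0.0826] yaw x 81.94 tilt 0.02 q [ 0.06  0.29  1.92 -0.    0.93  0.2 ] F [-0.43  0.04  0.49] t 14.05
tool-frame cm [-7.02  0.12  1.76]
```

View pics/s5.png

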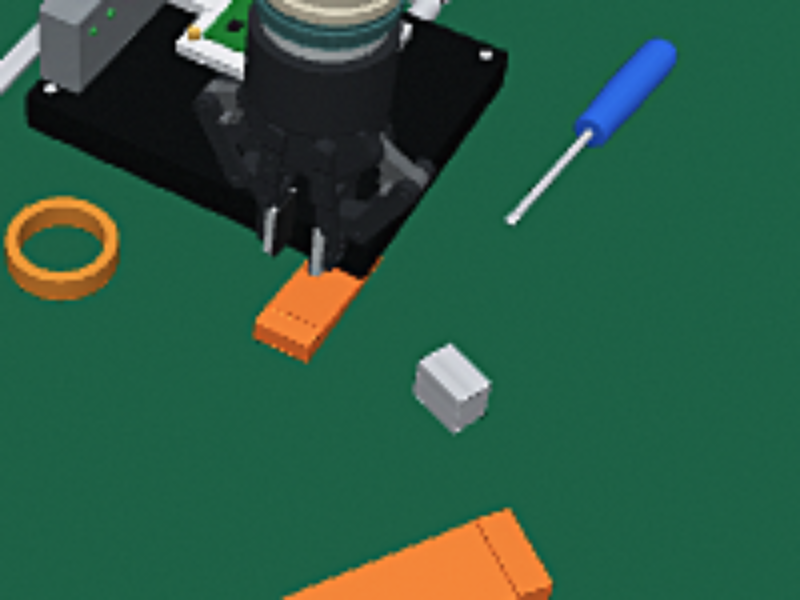

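The crop shows the wedge flat on the bench with its thin part under the jig's corner. The heel is outside, at about (285, 340), and the jig and the other things are where they were. Testing the corner next.

servo_tool(
  increments=[
    [-2,0,0,0,0,0,1],
    [-3,0.1,0,0,0,0,1],
    [-2,0,0,0,0,0,1],
    [0,0,1.8,0,0,0,1],
    [0,0,0.7,0,0,0,1],
  ],
)

```text
clock: 14.6
position: [0.4681, 0.0279, 0.0556]
ee_rot: [-0.002, 0.755, 0.655, -0.002]
contact_force: [0.8, 0.8, 0.3]
width: -0.0
gripper_force: 0.0
```

servo_tool(
  increments=[
    [0,0,0.1,0,0,0,1],
    [0,0,0.1,0,0,0,1],
    [0,0,0.1,0,0,0,1],
    [0,0,0,0,0,0,1],
    [0,0,0,0,0,0,1],
  ],
)

```text
clock: 15.1
position: [0.4702, 0.0285, 0.055]
ee_rot: [0.0, 0.755, 0.656, 0.0]
contact_force: [0.6, 0.1, -0.8]
width: 0.0003
gripper_force: 0.0
```

servo_tool(
  increments=[
    [0,0,0.1,0,0,0,1],
    [0,0,0,0,0,0,1],
    [0,0,0,0,0,0,1],
    [0,0,0,0,0,0,1],
    [0,0,0,0,0,0,1],
  ],
)

```text
clock: 15.6
position: [0.47, 0.0283, 0.0537]
ee_rot: [0.0, 0.755, 0.656, -0.0]
contact_force: [-0.4, -0.5, -0.6]
width: 0.0004
gripper_force: 0.0
```

servo_tool(
  increments=[
    [0,0,0.05,0,0,0,1],
    [0,0,0,0,0,0,1],
    [0,0,0,0,0,0,1],
    [0,0,0,0,0,0,1],
    [0,0,0,0,0,0,1],
  ],
)

```text
clock: 16.1
position: [0.47, 0.0283, 0.0536]
ee_rot: [0.0, 0.755, 0.656, 0.0]
contact_force: [-0.4, -0.2, 5.5]
width: -0.0
gripper_force: 2.7
```

servo_tool(
  increments=[
    [0,0,0.05,0,0,0,1],
    [0,0,0,0,0,0,1],
    [0,0,0,0,0,0,1],
    [0,0,0,0,0,0,1],
    [0,0,0,0,0,0,1],
  ],
)

```text
clock: 16.6
position: [0.47, 0.0283, 0.0535]
ee_rot: [0.0, 0.755, 0.656, 0.0]
contact_force: [-1.7, 0.3, 8.4]
width: 0.0001
gripper_force: 4.6
```

servo_tool(
  increments=[
    [0,0,0.05,0,0,0,1],
    [0,0,0,0,0,0,1],
    [0,0,0,0,0,0,1],
    [0,0,0,0,0,0,1],
    [0,0,0,0,0,0,1],
  ],
)

```text
clock: 17.1
position: [0.47, 0.0283, 0.0534]
ee_rot: [0.0, 0.755, 0.656, 0.0]
contact_force: [-4.3, 0.4, 12.4]
width: -0.0001
gripper_force: 6.5
```

The corner now gives only 0.3 mm at 12 N, and its top is at the original level. One settling call, then I'll hand in.

servo_tool(
  increments=[
    [0,0,0,0,0,0,1],
    [0,0,0,0,0,0,1],
    [0,0,0,0,0,0,1],
    [0,0,0,0,0,0,1],
    [0,0,0,0,0,0,1],
  ],
)

```text
clock: 17.6
position: [0.4701, 0.0283, 0.0534]
ee_rot: [0.0, 0.755, 0.656, 0.0]
contact_force: [-2.4, 0.6, 13.1]
width: 0.0
gripper_force: 6.5
```

```bash
python3 - <<'E'
from h import *
s=manip.get_state(); print(s['contact_force'],s['position'])
for n in('top','side'):
    optics.get_image(n); print(n,[(atz(n,r['at'],0)[:2].round(3).tolist(),round(r['p'],2)) for r in finder.tip_of('foot',n)][:2])
if 8<s['contact_force'][2]<16: print(manip.sign_off())
E
```

```text
[-2.36946425  0.64573248 13.1106847 ] [0.47005881 0.02832938 0.05342392]
top []
side [([0.475, 0.037], 0.88), ([0.386, 0.109], 0.24)]
the job is handed in; nothing more can be done
None
```

I pressed the corner and felt it rock, slid the wedge under the worn foot until it bit, and tested again: the corner now gives only about 0.3 mm. I handed the job in with the fingertips pressing it at about 13 N; the jig's top is at its starting height to within about 0.5 mm, and no verdict was returned.

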